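Reference slide held in the photometer slot

ROBOT

A 6-joint arm with a two-finger parallel gripper is mounted at the origin on the work surface. World frame = base frame: x ahead of the robot, y to its left, z up, the work surface at z = 0. Lengths are in m, angles in rad, forces in N, time in s.
With the tool pointing down it reaches from about 0.275 to 1 m from the base axis. Payload 8.4 kg.
Tool frame: the origin (TCP) lies between the finger pads; the fingertips stand 11 mm ahead of it and the grasp point (between the pads) lies 8 mm behind it; z points along the fingers, y is the direction in which the jaws open and shut (so a half turn about z gives the same grasp; the last joint's range is limited). The gripper opens to 85 mm and grips with 20 to 120 N. Pads are 22 mm wide; open, the fingers measure 114 mm over their backs; the gripper's body (76 mm by 85 mm) begins 54 mm behind the grasp point. The pads swing forward as they close: fully open they stand 13 mm farther back than shut.
Start: joints at [1.121, 0.353, 1.633, -0, 1.155, -0.002], TCP at [0.271, 0.563, 0.242] pointing down, gripper open.
Joint ranges: [-2.63, 2.63], [-0.92, 2.1], [0.06, 2.66], [-1.3, 4.44], [0, 2.69], [-3.02, 3.02]. Speed limits (rad/s): [2.22, 2.22, 2.79, 3.14, 3.14, 3.14].

INTERFACE

Orientations are given as a unit quaternion [x, y, z, w].
In Python, from plant import bot gives the robot as it stands.
- The arm moves only by the tool arm_command, never from a script. Its argument "rows" is a list of rows, each a list of 5 numbers: the opening, from 0 (shut) to 1 (fully open), then the shift along the tool's x, y, z in mm, then the turn about the tool's z in degrees. In form: [[fingers, x, y, z, turn], ...]. A call has exactly 10 rows; each row is the pose to reach, as a shift and turn from the pose measured when the call began, along the tool's axes at that moment; what a row does not reach only later rows make up. A row lasts 1/12 s, in which the tool goes at most 41.7 mm and 7.16 degrees, less where a joint would pass 70% of its speed; a pose out of reach is approached as far as the arm can. A call with a gripper value outside its range is refused whole. The fingers move at their own pace and stop on an object; "newtons" is the grip in N (left out, the last holds). Time passes only in rows, so rows that repeat a pose let the fingers close, or fill a call up. It gives the time, the measured TCP pose, the force and the opening at its end, in the units of the state.
- bot.observe(): the state, without advancing time (a new reading comes with each control period).
- bot.snapshot(name): name is "scene" or "top" or "wrist"; returns a dict with "color" (480x640x3 uint8, red, green, blue), "z_map" (480x640 float32, m along the optical axis (not along the pixel's ray), 0 where there is no reading), "intrinsics" (3x3 intrinsics, pixels), "position" and "orientation" of the camera in the world. Camera axes: x right, y up, looking along -z (the intrinsics and any distortion apply to the point x, -y, -z); pixel columns grow to the right and rows downward; lengths in m; the calibration is good to about 2 mm. A picture is of the moment at which its call begins.
- bot.job_done(): hands the job in, once; it reports no verdict.
Trained networks look in a picture, given as the dict that the camera call returned (one of the last four; its "shot" number tells which), for a name from the list of things; names that differ only in an ending like _2 or _b are one class to them, and where a whole thing is asked for, a point or a joint stands for the part that bears it (a point fixed in the world has none). Each returns a list of dicts, best first, with "confidence" (0 to 1); they miss things now and then, are a little off and sometimes report something else, mostly with a low value. They report only what shows in the picture. A call takes as long as a camera call. They do not tell look-alikes from the thing itself.
- bot.look_for(picture, query): "rect" ([centre column, centre row, width, height] in pixels, round what is visible of it).
- bot.mark_of(picture, query): "point" ([column, row] in pixels: a listed point, or the origin of a listed thing).
The state is a dict: "t": time; "joints": joint angles; "joint_velocities": joint speeds; "effort": joint torques, N m; "position": TCP position; "orientation": TCP orientation; "ft_force": force on the tool from outside, world axes, zero at the start; "ft_torque": the same for the moment, N m; "width": finger opening in m.
Only numpy, scipy, OpenCV 4.12 (cv2) and the standard library are available. Lean on these libraries where they do the work, as an engineer would, in place of code of your own. Each camera call takes 0.05 s, during which the arm holds its last target. There are 200 camera calls.

TASK

Take the grey cover with the red handle off the photometer's slot and hang it by its handle on the twin hook. Then take the slide with the orange grip from the rack, lower it through the slot until the middle of its yellow band is level with the photometer's top, and finish while still gripping it there, not let go and not pressed hard against the slot. Leave the other slides and the white bottle with the blue cap as they stand.

Things in the scene. Friction and masses are not known exactly. Their poses are not given: they have to be found in the camera images.
- cover_mid (a point): Slot cover, loose, 140 g, 44 (x) x 112 (y) x 82 (z) mm, lying flat over the slot at the start; point at its centre, 41 mm above its underside. Grey base plate 8 mm thick with a red arched handle: two uprights 8 mm wide at y +-52 mm carry a level strap. Open window under the strap: 96 mm wide (y), 50 mm high, 33 mm below to 17 mm above this point. z is up.
- cover_strap (a point): Centre of the cover's handle strap, 29 mm above the cover's centre. The strap is 10 mm thick (x), 112 mm long (y), 24 mm tall. Pinch it here across x. Axes as the cover's.
- hook_seat (a point): Place where the middle of the strap's underside is to rest: midway between the two prongs of the fixed twin hook (8 mm steel rod), level with their upper side, 164 mm above the bench. The level prongs point along -x at y +-30 mm, nothing between them. The cover's centre hangs 17 mm below this point, its strap along y. z is up.
- hook_tips (a point): Midway between the tops of the hook's two upturned tips. In the axes of the seat point the prongs run from uprights at x +42 mm to x -38 mm, then turn up to these tips at x -46 mm, their tops 18 mm above the seat. Below the prongs is free space down to a 12 mm base plate, but for the uprights. The handle comes over the tips from the -x side, prongs through its window, then down.
- slot_mouth (a point): Centre of the slot's mouth, level with the photometer's flat top, 120 mm above the bench. A black 45-degree lip, 52 (y) x 20 (x) mm at the mouth, narrows in 5 mm depth to the slot: vertical, 42 (y) x 10 (x) mm, 20 mm deep, 2 mm more than the slide's blade each way. Empty below, floor 110 mm under the mouth. z is up.
- photometer: The fixed photometer, cream top, light blue body, 120 mm high; origin under the slot, on the bench. It reaches from x -90 to +180 mm and y +-120 mm; from x +95 mm on a cream head stands 40 mm above the top. The slot runs along y.
- slide_orange_mid (a point): Slide with orange grip, loose, 120 g, 136 mm tall, upright in the rack; point at its centre, 68 mm above its foot. Black blade 8 (x) x 40 (y) mm up to 22 mm above this point; yellow band 16 mm tall, its middle 18 mm below this point; collar 20 x 56 x 6 mm (too big for the slot); then the grip, 12 (x) x 32 (y) mm, 28 to 68 mm above this point. Pinch the grip across x. Fits the slot either way round.
- rack: White fixed block 60 (x) x 235 (y) x 42 mm high, origin under its centre. Three pockets 30 mm deep, 75 mm apart along y, 3 mm clearance, each holding a slide whose foot is 12 mm above the bench, blade across x. Which slide is in which pocket varies.
- slide_green_mid (a point): A reference slide like the orange one, but with a green grip and collar, standing in the rack; leave it there. Point at its centre, half-way up; axes as for the orange slide.
- slide_blue_mid (a point): A reference slide like the orange one, but with a blue grip and collar, standing in the rack; leave it there. Point at its centre, half-way up; axes as for the orange slide.
- buffer_bottle: White bottle with blue cap, 64 mm in diameter, 170 mm tall, standing on the bench; origin at the centre of its underside. Leave it alone.
Mind the look-alikes: they are no part of the job. Leave any purple look-alike of the part that bears cover_mid alone.

How it is judged:
By the outcome, as a careful person would: the job done as asked, in the order asked, and still so for the second after the job is handed in, while the arm keeps its last pose, push and grip.
It also fails if it takes over 64 s, if anything falls off the work surface, if the arm or the gripper's body presses on something with over 40 N, if the wrist force passes 120 N, or if a joint passes its speed limit or range.

## Working session

There is one attempt and no reset: what is moved stays moved. The work goes in short steps, Python scripts to look and compute and a tool call to move; the robot and the scene stay as the last step left them, time stands still between calls to the robot, and variables do not carry over. Pictures are saved under pics/ and viewed, about 8 in all and at most 12, crops included, and the job is handed in when it is done.

Besides the shell and the picture viewer there is one more tool, called after "Request:" as name(argument=value, ...) on one line, values as JSON. arm_command: Moves the arm, as the interface text tells. Its arguments: {"type":"object","properties":{"rows":{"type":"array"},"newtons":{"type":"number"}},"required":["rows"]}

```bash
ls; mkdir -p pics; cat > h.py <<'E'
import numpy as np, cv2
from scipy.spatial.transform import Rotation as R
from plant import bot
def ray(p,uv):
    K=np.array(p["intrinsics"]); d=np.linalg.inv(K)@[uv[0],uv[1],1]
    d=R.from_quat(p["orientation"]).apply([d[0],-d[1],-d[2]]); return np.array(p["position"]),d
def unproj(p,uv,z=None):
    o,d=ray(p,uv)
    if z is None:
        z=p["z_map"][int(round(uv[1])),int(round(uv[0]))]
    return o+d*z
def at_h(p,uv,h):
    o,d=ray(p,uv); return o+d*(h-o[2])/d[2]
def tri(p1,u1,p2,u2):
    o1,d1=ray(p1,u1);o2,d2=ray(p2,u2);d1/=np.linalg.norm(d1);d2/=np.linalg.norm(d2)
    A=np.stack([d1,-d2],1); s=np.linalg.lstsq(A,o2-o1,rcond=None)[0]
    a=o1+s[0]*d1;b=o2+s[1]*d2; return (a+b)/2,np.linalg.norm(a-b)
def save(p,n): cv2.imwrite("pics/"+n,cv2.cvtColor(p["color"],cv2.COLOR_RGB2BGR))
E
python3 - <<'E'
from h import *
np.set_printoptions(precision=4,suppress=True)
P={n:bot.snapshot(n) for n in("scene","top")}
for n,p in P.items(): save(p,n+"0.png"); print(n,p["position"],p["orientation"],p["intrinsics"][0])
M={}
for q in["cover_mid","cover_strap","hook_seat","hook_tips","slot_mouth","photometer","slide_orange_mid","slide_green_mid","slide_blue_mid","rack","buffer_bottle"]:
    for n,p in P.items():
        r=bot.mark_of(p,q)[:3]; M[n,q]=r
        for x in r: print(q,n,np.round(x["point"],1),round(x["confidence"],2),unproj(p,x["point"]))
    for a in M["scene",q][:2]:
        for b in M["top",q][:2]: print("  tri",*tri(P["scene"],a["point"],P["top"],b["point"]))
s=bot.observe();print(s["t"],s["position"],s["orientation"],s["ft_force"],s["width"])
a=P["scene"]["color"];b=P["top"]["color"]
E
```

```text
pics
scene [ 1.3016 -0.0836  1.1485] [0.2339 0.2344 0.6557 0.6785] [585.1198   0.     312.906 ]
top [ 0.2847 -0.0746  1.2604] [ 0.069  -0.0637 -0.6951  0.7127] [565.0089   0.     327.0707]
cover_mid scene [430.2 210.9] 0.95 [0.2831 0.2418 0.0033]
cover_mid scene [443.  241.5] 0.75 [0.4805 0.2229 0.1203]
cover_mid top [191.2 227.8] 0.68 [0.5069 0.2004 0.1891]
cover_mid top [184.4 324.4] 0.65 [0.3249 0.227  0.0843]
  tri [0.4952 0.1801 0.2432] 0.012493993323331284
  tri [0.3259 0.2316 0.0521] 0.007118031277788887
  tri [0.513  0.2093 0.1607] 0.0030322875893745525
  tri [ 0.3305  0.2727 -0.0687] 0.012549396312412031
cover_strap scene [431.1 204.7] 0.82 [0.3211 0.2285 0.0691]
cover_strap scene [446.4 231.3] 0.7 [0.5164 0.2112 0.1994]
cover_strap scene [446.4 239.5] 0.54 [0.4769 0.2308 0.1226]
cover_strap top [187.2 227.5] 0.92 [0.5093 0.2107 0.1797]
cover_strap top [182.6 327.8] 0.88 [0.3179 0.2302 0.0845]
cover_strap top [472.6 201.6] 0.37 [ 0.6031 -0.3747  0.076 ]
  tri [0.4922 0.1817 0.2593] 0.015607701708908355
  tri [0.3183 0.2321 0.0666] 0.0053675271757253895
  tri [0.5078 0.2115 0
[... 1856 characters left out ...]
lide_blue_mid scene [173.3 331.4] 0.65 [ 0.6531 -0.3761  0.0559]
slide_blue_mid scene [204.9 253. ] 0.55 [ 0.4696 -0.3185  0.0911]
slide_blue_mid scene [298.3 296.6] 0.32 [ 0.5394 -0.1078  0.0042]
slide_blue_mid top [449.5 263.2] 0.62 [ 0.4612 -0.3144  0.1161]
  tri [ 0.5111 -0.4091 -0.186 ] 0.061523855360944735
  tri [ 0.4657 -0.3201  0.0864] 0.0010713087508445601
rack top [406.7 268.2] 0.61 [ 0.4497 -0.228   0.109 ]
buffer_bottle scene [171.1 332.4] 0.7 [ 0.6559 -0.3802  0.0568]
buffer_bottle top [472.2 198.2] 0.71 [ 0.6073 -0.3709  0.0882]
  tri [ 0.6287 -0.3916  0.0106] 0.002245338967779437
1.2 [0.2706 0.5634 0.2423] [0.222 0.975 0.    0.   ] [-0.1486 -0.5978 -0.0797] 0.08541901818713465
```

View pics/scene0.png

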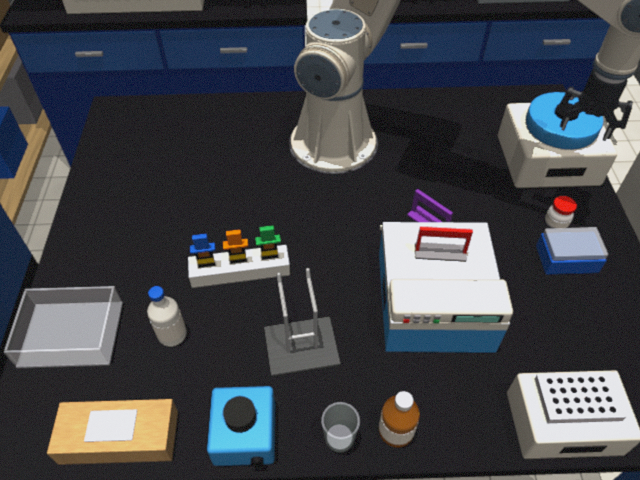

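View pics/top0.png

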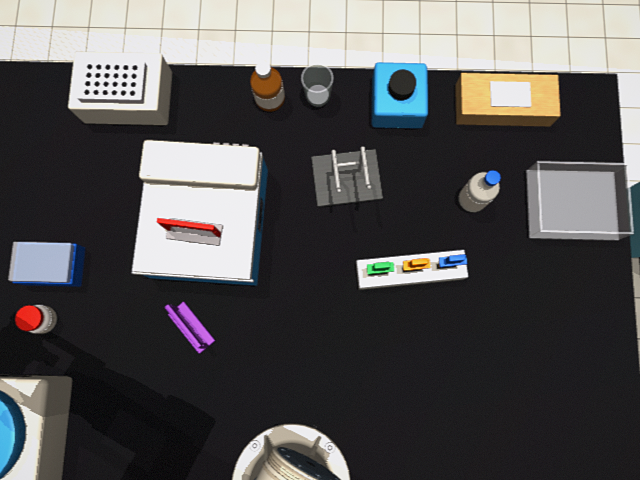

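Scene picture: the red-handled grey cover stands on the photometer at (443,242). The purple look-alike lies on the bench at (430,208). The hook is at (297,310) and the orange slide is the middle one in the rack at (236,243). Next I'll get yaws from the depth clouds and an enlarged crop.

```bash
cat >> h.py <<'E'
def cloud(p):
    v,u=np.mgrid[0:480,0:640]; K=np.array(p["intrinsics"]); z=p["z_map"]
    d=np.stack([(u-K[0,2])/K[0,0],-(v-K[1,2])/K[1,1],-np.ones_like(u,float)],-1)*z[...,None]
    return R.from_quat(p["orientation"]).apply(d.reshape(-1,3)).reshape(480,640,3)+p["position"]
def rect(X,m):
    (c,s,a)=cv2.minAreaRect((X[m][:,:2]*1000).astype(np.float32)); return np.round(c,1),np.round(s,1),round(a,1)
def pca(X,m):
    q=X[m]; q=q[np.linalg.norm(q-np.median(q,0),axis=1)<.09]; w,V=np.linalg.eigh(np.cov(q.T)); a=V[:,2]; a=a*np.sign(a[1]); return q.mean(0),np.degrees(np.arctan2(-a[0],a[1])),len(q)
E
python3 - <<'E'
from h import *
np.set_printoptions(precision=4,suppress=True)
P={n:bot.snapshot(n) for n in("scene","top")}
for n,p in P.items():
    X=cloud(p);hsv=cv2.cvtColor(p["color"],cv2.COLOR_RGB2HSV).astype(int);h,s,v=hsv[...,0],hsv[...,1],hsv[...,2]
    ok=p["z_map"]>0
    box=lambda x0,x1,y0,y1,z0,z1: ok&(X[...,0]>x0)&(X[...,0]<x1)&(X[...,1]>y0)&(X[...,1]<y1)&(X[...,2]>z0)&(X[...,2]<z1)
    red=box(.4,.6,.1,.32,.13,.25)&((h<8)|(h>172))&(s>120)
    print(n,"red",pca(X,red), X[red].min(0),X[red].max(0))
    er=lambda m: cv2.erode(m.astype(np.uint8),np.ones((3,3)))>0
    print(" phot top",rect(X,er(box(.35,.8,.03,.4,.112,.13))), "z",np.median(X[...,2][box(.45,.47,.12,.28,.1,.14)]))
    print(" head",rect(X,er(box(.55,.8,.03,.4,.15,.175))))
    print(" rack",rect(X,er(box(.36,.56,-.42,-.08,.035,.049))))
    print(" hook prong",rect(X,box(.55,.75,-.22,0,.145,.2)),box(.55,.75,-.22,0,.145,.2).sum())
    print(" hook base",rect(X,er(box(.52,.78,-.25,.05,.006,.02))))
    for nm,lo,hi in(("orange",8,20),("green",50,75),("blue",100,125)):
        m=box(.4,.52,-.4,-.1,.09,.16)&(h>=lo)&(h<=hi)&(s>120)
        if m.sum()>10: print(" ",nm,pca(X,m),X[m].max(0),X[m].min(0))
a=P["scene"]["color"][185:275,395:495];b=P["top"]["color"][190:360,140:260]
c=np.hstack([cv2.resize(a,(400,360)),cv2.resize(b,(254,360))]);cv2.imwrite("pics/crop1.png",c[...,::-1])
E
```

```text
scene red (array([0.5152, 0.2096, 0.1889]), np.float64(-6.306332831037242), 541) [0.5038 0.1541 0.1308] [0.5254 0.2645 0.2083]
 phot top (array([558. , 205.6]), array([237.6, 274.1]), 87.6) z 0.12072229547210767
 head (array([653.3, 199.8]), array([234.8,  84.9]), 87.9)
 rack (array([ 458.9, -249.6]), array([ 62.3, 230.2]), 7.6)
 hook prong (array([ 639.5, -108.7]), array([98.2, 67.7]), 8.0) 379
 hook base (array([ 671.3, -104. ]), array([120.9, 145.1]), 8.3)
  orange (array([ 0.4611, -0.248 ,  0.1211]), np.float64(7.171800253907085), 393) [ 0.4753 -0.1601  0.1544] [ 0.4458 -0.3323  0.0901]
  green (array([ 0.4517, -0.1744,  0.1246]), np.float64(61.94078428393456), 341) [ 0.4695 -0.1475  0.1552] [ 0.4344 -0.3069  0.0904]
  blue (array([ 0.4699, -0.3222,  0.1246]), np.float64(-11.898801784659927), 352) [ 0.4807 -0.2945  0.1545] [ 0.4537 -0.3509  0.0901]
top red (array([0.511 , 0.2078, 0.1939]), np.float64(-6.142477841818776), 445) [0.5018 0.1534 0.1317] [0.5224 0.2647 0.2104]
 phot top (array([517.9, 207.9]), array([238.1, 185.4]), 87.6) z 0.12051669993760838
 head (array([651.6, 200.7]), array([234.7,  86.4]), 87.7)
 rack (array([ 459.1, -248.5]), array([ 56.8, 230.7]), 7.1)
 hook prong (array([ 639.8, -108.2]), array([95.8, 68. ]), 8.7) 337
 hook base (array([ 670.7, -103.8]), array([117.2, 145. ]), 8.3)
  orange (array([ 0.4563, -0.2462,  0.1245]), np.float64(32.37244523709282), 158) [ 0.4699 -0.2204  0.1521] [ 0.4461 -0.2742  0.1016]
  green (array([ 0.4474, -0.1717,  0.1254]), np.float64(15.806237145545158), 259) [ 0.4623 -0.1465  0.1525] [ 0.4379 -0.2003  0.1009]
  blue (array([ 0.4657, -0.3188,  0.1257]), np.float64(12.917983575064891), 270) [ 0.4796 -0.2943  0.1532] [ 0.4557 -0.3514  0.1018]
```

View pics/crop1.png

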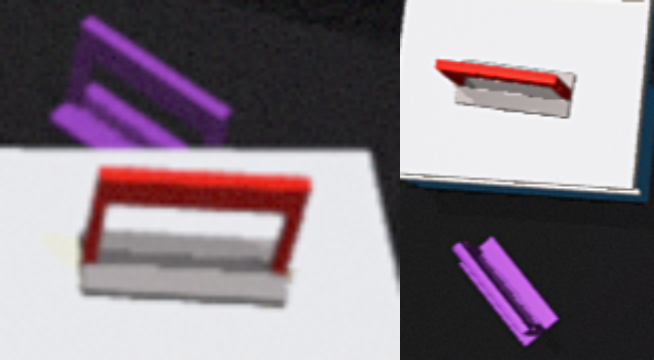

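The crop shows the red-handled cover upright on the cream top, with the purple copy lying diagonally behind it on the bench. The target is the red one: strap at (0.513, 0.209, 0.19), yaw about -6°. I'll move above it and look with the wrist camera.

Request:
arm_command(rows=[[1,-10,-5,-38,5],[1,-45,-25,-75,12],[1,-82,-48,-80,19],[1,-120,-70,-80,26],[1,-157,-91,-80,33],[1,-193,-112,-80,40],[1,-230,-133,-80,47],[1,-266,-154,-80,54],[1,-303,-175,-80,61],[1,-340,-196,-80,68]], newtons=60)

```text
t: 2.13
position: [0.4824, 0.253, 0.3226]
orientation: [0.731, 0.682, 0.0, 0.0]
ft_force: [0.9, 1.1, -0.4]
width: 0.0849
```

```bash
cat >> h.py <<'E'
def togo(xy,z,yaw,s=None):
    """shift (mm) in tool axes and turn (deg) to bring TCP to xy,z with tool y at yaw (deg, mod 180)"""
    s=s or bot.observe(); r=R.from_quat(s["orientation"]); d=np.array([*xy,z])-s["position"]
    y=r.apply([0,1,0]); cur=np.degrees(np.arctan2(y[1],y[0])); t=(cur-yaw+90)%180-90
    print("t",round(s["t"],2),"pos",np.round(s["position"],4),"yaw",round(cur,1),"F",np.round(s["ft_force"],1),"w",round(s["width"],4),"j6",round(s["joints"][5],2),"-> shift",np.round(r.inv().apply(d)*1000,1),"turn",round(t,1))
E
python3 - <<'E'
from h import *
np.set_printoptions(precision=4,suppress=True)
p=bot.snapshot("wrist");save(p,"w1.png");print(p["position"],p["orientation"])
X=cloud(p);hsv=cv2.cvtColor(p["color"],cv2.COLOR_RGB2HSV).astype(int);h,s,v=hsv[...,0],hsv[...,1],hsv[...,2]
m=(p["z_map"]>0)&(X[...,2]>.17)&(X[...,2]<.22)&((h<8)|(h>172))&(s>120)
if m.sum(): print("red",pca(X,m),X[m].min(0),X[m].max(0))
for q in("cover_strap","cover_mid"):
    for x in bot.mark_of(p,q)[:2]: print(q,x["point"],x["confidence"],unproj(p,x["point"]))
togo((.513,.209),.182,-6.2)
E
```

```text
[0.488  0.3369 0.4542] [-0.1644  0.005  -0.0342  0.9858]
red (array([0.5116, 0.2178, 0.1989]), np.float64(-6.1687701577235785), 3047) [0.5014 0.1551 0.1701] [0.5225 0.2667 0.2042]
cover_strap [365.6, 284.4] 0.86 [0.5115 0.218  0.2034]
cover_strap [145.7, 223.7] 0.75 [0.3275 0.2348 0.0835]
cover_mid [158.6, 212.1] 0.8 [0.3403 0.2441 0.0814]
cover_mid [359.2, 271.5] 0.56 [0.5084 0.2236 0.1951]
t 2.28 pos [0.483  0.2525 0.3223] yaw -3.9 F [0.1 0.7 0.2] w 0.0852 j6 0.55 -> shift [-41.3  32.9 140.4] turn 2.3
```

View pics/w1.png

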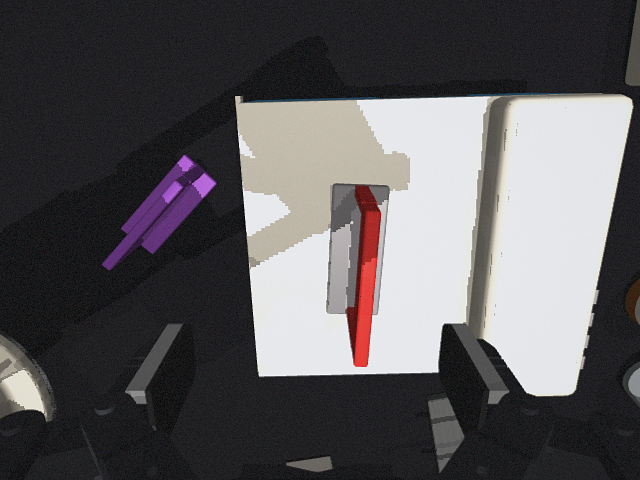

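The wrist view shows the red strap from (365,190) to (362,362), agreeing with the earlier fix: centre (0.512, 0.210), yaw -6.2°, top at 0.203. Now descending and pinching.

Request:
arm_command(rows=[[1,-20,16,10,2.3],[1,-41,32,35,2.3],[1,-41,32,70,2.3],[1,-41,32,105,2.3],[1,-41,32,130,2.3],[1,-41,32,140,2.3],[0,-41,32,140,2.3],[0,-41,32,140,2.3],[0,-41,32,140,2.3],[0,-41,32,140,2.3]], newtons=60)

```text
t: 3.12
position: [0.5132, 0.2102, 0.1843]
orientation: [0.744, 0.668, 0.002, 0.001]
ft_force: [0.6, 0.2, 0.5]
width: 0.0391
```

```bash
python3 - <<'E'
from h import *
togo((.6,-.11),.25,8.3)
E
```

```text
t 3.12 pos [0.5132 0.2102 0.1843] yaw -6.2 F [0.6 0.2 0.5] w 0.0391 j6 0.49 -> shift [-308.8  121.1  -65.8] turn -14.5
```

Request:
arm_command(rows=[[0,0,0,2,0],[0,0,0,2,0],[0,0,0,2,0],[0,0,0,2,0],[0,0,0,2,0],[0,0,0,-10,0],[0,0,0,-30,0],[0,0,0,-60,0],[0,0,0,-90,0],[0,0,0,-110,0]])

```text
t: 3.95
position: [0.5133, 0.2102, 0.2976]
orientation: [0.744, 0.668, 0.003, 0.001]
ft_force: [0.4, 0.7, -1.9]
width: 0.0092
```

```bash
python3 - <<'E'
from h import *
np.set_printoptions(precision=4,suppress=True)
P={n:bot.snapshot(n) for n in("scene","wrist","top")}
save(P["wrist"],"w2.png")
for q in("slot_mouth","hook_seat","hook_tips"):
    M={}
    for n in P:
        M[n]=bot.mark_of(P[n],q)[:2]
        for x in M[n]: print(q,n,np.round(x["point"],1),round(x["confidence"],2),unproj(P[n],x["point"]))
    for a,b in(("scene","top"),("wrist","top"),("scene","wrist")):
        if M[a] and M[b]: print("  tri",a,b,*tri(P[a],M[a][0]["point"],P[b],M[b][0]["point"]))
for n in("top","scene","wrist"):
    X=cloud(P[n]);m=(P[n]["z_map"]>0)&(X[...,0]>.42)&(X[...,0]<.6)&(X[...,1]>.1)&(X[...,1]<.3)
    r=m&(X[...,2]<.112)&(X[...,2]>.0)
    print(n,"slot low",r.sum(),rect(X,r) if r.sum()>5 else "")
    c=P[n]["color"].astype(int); hsv=cv2.cvtColor(P[n]["color"],cv2.COLOR_RGB2HSV).astype(int);h,s=hsv[...,0],hsv[...,1]
    m=(P[n]["z_map"]>0)&(X[...,2]>.2)&(X[...,0]<.62)&(X[...,1]>.05)&((h<8)|(h>172))&(s>120)
    if m.sum()>5: print("red",pca(X,m),X[m].min(0),X[m].max(0))
togo((.57,-.12),.29,8.3)
E
```

```text
slot_mouth scene [436.6 249.9] 0.66 [0.5033 0.2049 0.1196]
slot_mouth scene [292.6 273.7] 0.22 [ 0.47   -0.1207  0.0002]
slot_mouth top [196.1 231.8] 0.7 [0.5344 0.2337 0.014 ]
slot_mouth top [347.6 168.6] 0.6 [ 0.6928 -0.1051  0.0089]
  tri scene top [0.511  0.2035 0.1298] 0.00295638491378325
hook_seat scene [297.7 291.4] 0.97 [ 0.5227 -0.109   0.0012]
hook_seat scene [236.6 249.4] 0.19 [ 0.4634 -0.2459  0.0931]
hook_seat top [345.5 168.3] 0.92 [ 0.6914 -0.1001  0.015 ]
hook_seat top [176.  212.8] 0.74 [0.5097 0.2001 0.3014]
  tri scene top [ 0.6397 -0.101   0.1735] 0.008328569511130259
hook_tips scene [293.1 274.2] 0.72 [ 0.4709 -0.1195 -0.0006]
hook_tips top [352.6 189. ] 0.64 [ 0.6433 -0.1174  0.0122]
  tri scene top [ 0.5969 -0.1129  0.1737] 0.002204678116894773
top slot low 339 (array([478.5, 182.5]), array([137.1, 116.9]), 89.9)
red (array([0.5099, 0.1737, 0.3063]), np.float64(-8.901475036200589), 282) [0.4378 0.1133 0.2426] [0.5199 0.205  0.6253]
scene slot low 42 (array([506.6, 209.6]), array([40.8,  4.2]), 85.5)
red (array([0.5162, 0.2062, 0.2996]), np.float64(-6.467543128497135), 608) [0.4909 0.1525 0.2423] [0.5679 0.2655 0.3641]
wrist slot low 0 
red (array([0.5167, 0.2301, 0.3163]), np.float64(-6.166333073162104), 9794) [0.4784 0.1711 0.2448] [0.5553 0.2668 0.3652]
t 4.55 pos [0.5126 0.21   0.2936] yaw -6.2 F [-0.5  0.3 -1.2] w 0.0092 j6 0.49 -> shift [-321.8   92.8    3.5] turn -14.5
```

View pics/w2.png

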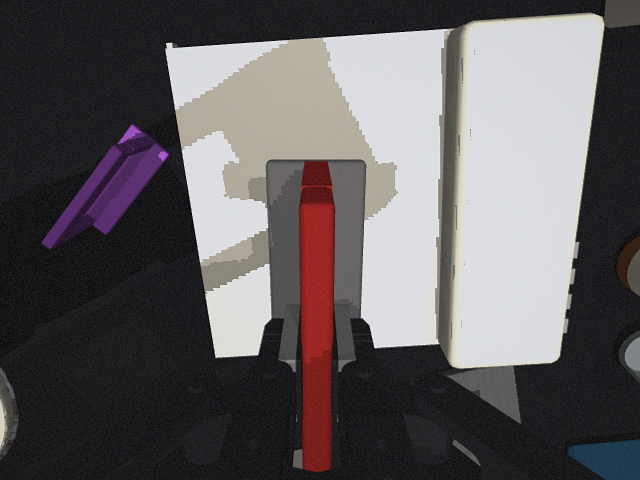

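The cover is gripped squarely (width 9 mm, about -1.4 N, which matches 140 g) and the slot is clear below. Hook seat: depth gives (0.6415, -0.108), yaw 8.3°, and the networks agree within 7 mm. I'll move to the stand-off in front of the tips.

Request:
arm_command(rows=[[0,-15,2,0,-1],[0,-50,8,0,-3],[0,-90,15,0,-5],[0,-130,22,0,-7],[0,-170,29,0,-9],[0,-210,36,0,-11],[0,-250,43,0,-12.5],[0,-290,50,0,-14],[0,-318,54,0,-14.5],[0,-330,56,0,-14.5]])

```text
t: 5.38
position: [0.5324, -0.1277, 0.2932]
orientation: [0.655, 0.756, 0.0, 0.001]
ft_force: [0.1, 0.2, -1.2]
width: 0.0088
```

```bash
python3 - <<'E'
from h import *
np.set_printoptions(precision=4,suppress=True)
P={n:bot.snapshot(n) for n in("scene","wrist","top")}
save(P["wrist"],"w3.png"); save(P["scene"],"s3.png")
for n,p in P.items():
    X=cloud(p);ok=p["z_map"]>0
    hsv=cv2.cvtColor(p["color"],cv2.COLOR_RGB2HSV).astype(int);h,s=hsv[...,0],hsv[...,1]
    m=ok&(X[...,0]>.57)&(X[...,0]<.72)&(X[...,1]>-.19)&(X[...,1]<-.03)&(X[...,2]>.145)&(X[...,2]<.2)&(s<90)
    if m.sum()>20:
        print(n,"hook",m.sum(),rect(X,m))
        mm=m&(X[...,0]>.61)&(X[...,0]<.66); print("  prong z pct",np.percentile(X[mm][:,2],[50,90,98]) if mm.sum() else "", "tip z",np.percentile(X[m][:,2],99))
    # slot: dark points in photometer top
    v=hsv[...,2]; m=ok&(X[...,0]>.45)&(X[...,0]<.58)&(X[...,1]>.13)&(X[...,1]<.29)&(X[...,2]<.125)&(X[...,2]>-.02)&(v<70)
    if m.sum()>20: print(n,"slot dark",m.sum(),rect(X,m)); o=np.argwhere(m); c=o.mean(0)[::-1]; print("   centre at top",at_h(p,c,.12))
    r=bot.mark_of(p,"slot_mouth")[:1]; 
    if r: print("  net slot",np.round(r[0]["point"],1),round(r[0]["confidence"],2),at_h(p,r[0]["point"],.12))
togo((.5327,-.1239),.198,8.3)
togo((.6415,-.108),.198,8.3)
E
```

```text
scene hook 379 (array([ 640.3, -108.4]), array([97.5, 67.8]), 8.2)
  prong z pct [0.1644 0.1669 0.1691] tip z 0.18492065341369293
scene slot dark 107 (array([510. , 210.2]), array([46.3, 15.9]), 83.7)
   centre at top [0.5127 0.2091 0.12  ]
  net slot [437.4 250.8] 0.85 [0.5062 0.2061 0.12  ]
wrist hook 3825 (array([ 638.6, -107.6]), array([95.3, 67.9]), 8.5)
  prong z pct [0.1632 0.1645 0.1651] tip z 0.18182104372747956
top hook 112 (array([620.5, -80.8]), array([64.2,  7.9]), 7.9)
  prong z pct [0.1636 0.1662 0.1674] tip z 0.18188798192390757
top slot dark 191 (array([521.4, 218.7]), array([66.2, 30.1]), 87.6)
   centre at top [0.5142 0.2093 0.12  ]
  net slot [193.8 230.7] 0.7 [0.5153 0.2124 0.12  ]
t 5.68 pos [ 0.5325 -0.1228  0.2933] yaw 8.4 F [ 0.3  0.5 -1.9] w 0.009 j6 -0.38 -> shift [-1.2 -0.2 95.3] turn 0.1
t 5.68 pos [ 0.5325 -0.1228  0.2933] yaw 8.4 F [ 0.3  0.5 -1.9] w 0.009 j6 -0.38 -> shift [ -1.3 109.8  95.5] turn 0.1
```

View pics/w3.png

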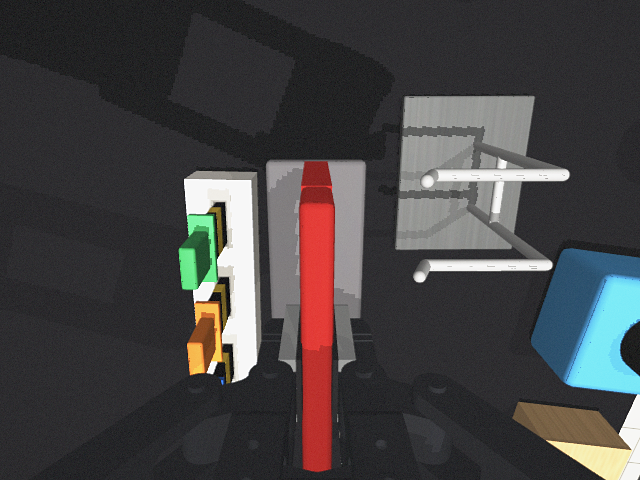

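The wrist view shows the hook's two tips at (428,181) and (420,276), with prongs and tips at the expected heights (0.164 and 0.182). The cover is aligned. Going down, then forward.

Request:
arm_command(rows=[[0,-1,0,20,0],[0,-1,0,50,0],[0,-1,0,80,0],[0,-1,0,95,0],[0,-1,10,95,0],[0,-1,35,95,0],[0,-1,60,95,0],[0,-1,85,95,0],[0,-1,105,95,0],[0,-1,110,95,0]])

```text
t: 6.52
position: [0.6461, -0.1059, 0.2002]
orientation: [0.653, 0.757, 0.002, 0.002]
ft_force: [-1.4, -0.2, -1.0]
width: 0.0091
```

```bash
python3 - <<'E'
from h import *
np.set_printoptions(precision=4,suppress=True)
p=bot.snapshot("scene"); X=cloud(p)
hsv=cv2.cvtColor(p["color"],cv2.COLOR_RGB2HSV).astype(int);h,s=hsv[...,0],hsv[...,1]
m=(p["z_map"]>0)&(X[...,0]>.55)&(X[...,0]<.72)&(X[...,1]>-.22)&(X[...,1]<0)&(X[...,2]>.1)&((h<8)|(h>172))&(s>120)
print("red",pca(X,m),X[m].min(0),X[m].max(0))
cv2.imwrite("pics/s4.png",cv2.resize(p["color"][220:380,220:400],None,fx=3.3,fy=3.3)[...,::-1])
togo((.6415,-.108),.168,8.3)
E
```

```text
red (array([ 0.6491, -0.1087,  0.2058]), np.float64(8.64074651224773), 553) [ 0.6241 -0.1634  0.1438] [ 0.6818 -0.0523  0.3423]
t 6.57 pos [ 0.6451 -0.1061  0.1998] yaw 8.5 F [ 0.8  0.2 -0.9] w 0.0092 j6 -0.32 -> shift [-1.3 -4.  31.8] turn 0.2
```

View pics/s4.png

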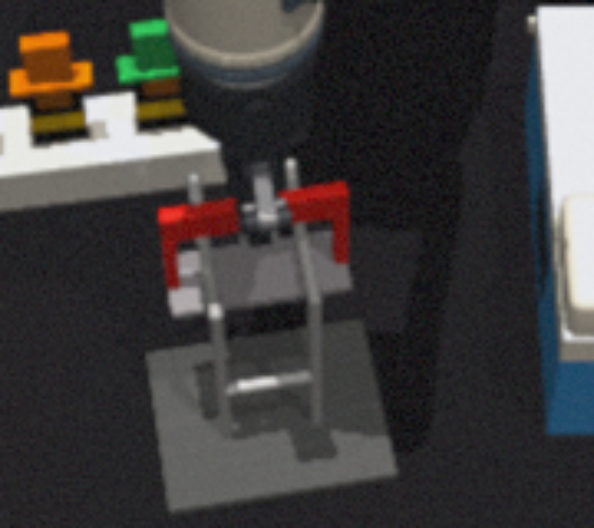

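The crop shows the strap past both upturned tips with the prongs through the window. Lowering and releasing with a small opening.

Request:
arm_command(rows=[[0,-1,-3,8,0],[0,-1,-3,18,0],[0,-1,-3,25,0],[0,-1,-3,29,0],[0,-1,-3,31,0],[0,-1,-3,31,0],[0.35,-1,-3,31,0],[0.35,-1,-3,31,0],[0.35,-1,-3,31,0],[0.35,-1,-3,31,0]])

```text
t: 7.4
position: [0.6423, -0.1076, 0.1687]
orientation: [0.653, 0.757, 0.002, 0.002]
ft_force: [0.0, 1.6, -0.1]
width: 0.0297
```

```bash
python3 - <<'E'
from h import *
togo((.6415,-.108),.28,8.3)
E
```

```text
t 7.4 pos [ 0.6423 -0.1076  0.1687] yaw 8.5 F [ 0.   1.6 -0.1] w 0.0297 j6 -0.32 -> shift [  -0.2   -0.3 -111.3] turn 0.2
```

Request:
arm_command(rows=[[0.35,0,0,-20,0],[0.35,0,0,-60,0],[0.35,0,0,-100,0],[0.5,-5,-10,-120,0.5],[0.7,-18,-45,-121,1],[1,-32,-85,-121,1.2],[1,-46,-125,-121,1.2],[1,-60,-163,-121,1.2],[1,-70,-188,-121,1.2],[1,-72,-195,-121,1.2]])

```text
t: 8.23
position: [0.456, -0.209, 0.2887]
orientation: [0.662, 0.75, 0.001, 0.001]
ft_force: [-0.1, 0.7, 0.6]
width: 0.0854
```

```bash
python3 - <<'E'
from h import *
np.set_printoptions(precision=4,suppress=True)
P={n:bot.snapshot(n) for n in("wrist","scene","top")}
a=P["wrist"]["color"];b=cv2.resize(P["scene"]["color"][230:390,230:370],(420,480));cv2.imwrite("pics/w5.png",cv2.resize(np.hstack([a,b]),(800,362))[...,::-1])
for n,p in P.items():
    X=cloud(p);ok=p["z_map"]>0
    hsv=cv2.cvtColor(p["color"],cv2.COLOR_RGB2HSV).astype(int);h,s=hsv[...,0],hsv[...,1]
    red=((h<8)|(h>172))&(s>120)
    m=ok&red&(X[...,0]>.57)&(X[...,0]<.72)&(X[...,1]>-.22)&(X[...,1]<0)&(X[...,2]>.1)
    if m.sum()>20: print(n,"red",pca(X,m),X[m].min(0),X[m].max(0))
    for nm,lo,hi in(("orange",9,20),("green",50,75),("blue",105,125)):
        m=ok&(X[...,0]>.42)&(X[...,0]<.5)&(X[...,1]>-.37)&(X[...,1]<-.13)&(X[...,2]>.14)&(X[...,2]<.158)&(h>=lo)&(h<=hi)&(s>120)
        if m.sum()>8: print(n,nm,m.sum(),rect(X,m),"ztop",np.percentile(X[m][:,2],95))
    for x in bot.mark_of(p,"slide_orange_mid")[:1]: print(n,x["point"],x["confidence"],at_h(p,x["point"],.08))
togo((.4585,-.247),.12,7.3)
E
```

```text
wrist red (array([ 0.6451, -0.1589,  0.1446]), np.float64(77.36464690391693), 935) [ 0.627  -0.1642  0.1135] [ 0.6537 -0.0534  0.1711]
wrist orange 402 (array([ 457.7, -248.2]), array([11.2, 32.4]), 7.2) ztop 0.14880815717844725
wrist green 950 (array([ 448.7, -173.8]), array([11.7, 31.8]), 7.2) ztop 0.1488965968893947
wrist blue 573 (array([ 467.1, -322.2]), array([11.4, 32.6]), 7.0) ztop 0.14875005515540252
wrist [315.3, 245.7] 0.8 [ 0.4608 -0.2478  0.08  ]
scene red (array([ 0.6441, -0.1096,  0.1758]), np.float64(8.306815972764982), 660) [ 0.6261 -0.1675  0.1098] [ 0.6556 -0.0541  0.1944]
scene orange 91 (array([ 457.9, -248.8]), array([14.7, 31.3]), 7.0) ztop 0.1524048307277624
scene green 89 (array([ 448.9, -174.6]), array([15.1, 31.4]), 5.1) ztop 0.15147262882216514
scene blue 99 (array([ 467.4, -323. ]), array([15.3, 31.5]), 5.3) ztop 0.1523526655068996
scene [236.1, 252.5] 0.9 [ 0.4621 -0.2486  0.08  ]
top red (array([ 0.6407, -0.1086,  0.1792]), np.float64(8.556078666593175), 472) [ 0.6289 -0.1645  0.1124] [ 0.6544 -0.0533  0.194 ]
top green 79 (array([ 449.3, -175.6]), array([10.4, 28.7]), 8.9) ztop 0.15222318719829087
top blue 70 (array([ 468.1, -319.1]), array([11.7, 24.3]), 11.2) ztop 0.15125471615012986
top [411.7, 266.0] 0.55 [ 0.4588 -0.2424  0.08  ]
t 8.53 pos [ 0.4607 -0.2072  0.2887] yaw 7.3 F [ 0.2 -0.  -0.5] w 0.0854 j6 -0.56 -> shift [-39.2  -8.2 168.6] turn 0.0
```

View pics/w5.png

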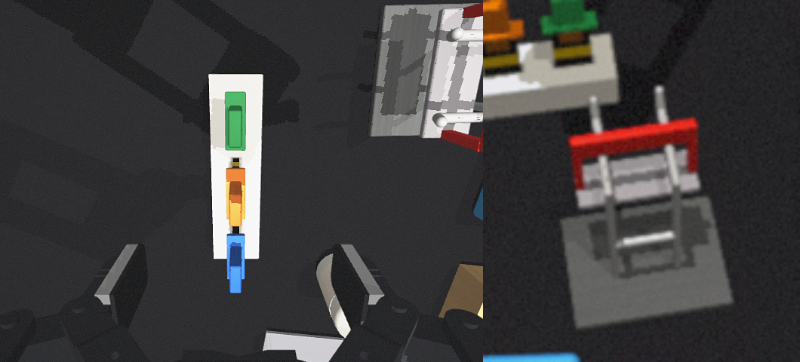

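Wrist and crop: the cover hangs on both prongs, strap at about (0.641, -0.109), level. The orange grip is the middle slide, at (235,200) in the composite; its centre is (0.4578, -0.2485), top 0.149, yaw 7.2°. Going down to pinch it.

Request:
arm_command(rows=[[0.8,-20,-4,10,0],[0.6,-40.5,-8,35,0],[0.6,-40.5,-8,70,0],[0.6,-40.5,-8,105,0],[0.6,-40.5,-8,140,0],[0.6,-40.5,-8,160,0],[0.6,-40.5,-8,165,0],[0.6,-40.5,-8,165,0],[0,-40.5,-8,165,0],[0,-40.5,-8,165,0]])

```text
t: 9.37
position: [0.4604, -0.2486, 0.1252]
orientation: [0.66, 0.751, 0.003, 0.003]
ft_force: [-0.3, 0.2, 0.7]
width: 0.028
```

Request:
arm_command(rows=[[0,0,0,0,0],[0,0,0,0,0],[0,0,0,0,0],[0,0,0,0,0],[0,0,0,-4,0],[0,0,0,-15,0],[0,0,0,-35,0],[0,0,0,-60,0],[0,0,0,-90,0],[0,0,0,-110,0]])

```text
t: 10.2
position: [0.4604, -0.249, 0.2389]
orientation: [0.66, 0.751, 0.003, 0.005]
ft_force: [0.8, -1.4, -0.1]
width: 0.0109
```

```bash
python3 - <<'E'
from h import *
togo((.513,.209),.28,-2.4)
E
```

```text
t 10.2 pos [ 0.4604 -0.249   0.2389] yaw 7.3 F [ 0.8 -1.4 -0.1] w 0.0109 j6 -0.63 -> shift [447.4 111.1 -41.2] turn 9.7
```

Request:
arm_command(rows=[[0,5,1,-25,0],[0,30,7,-50,1],[0,70,17,-51,2],[0,110,27,-51,4],[0,150,37,-51,5],[0,190,47,-51,6],[0,230,57,-51,7],[0,270,67,-51,8],[0,305,77,-51,9],[0,330,85,-51,9.7]])

```text
t: 11.03
position: [0.5021, 0.0925, 0.2915]
orientation: [0.721, 0.692, 0.005, 0.005]
ft_force: [0.7, -0.4, -0.8]
width: 0.0113
```

Request:
arm_command(rows=[[0,20,0,0,0],[0,35,0,0,0],[0,40,0,0,0],[0,40,0,0,0],[0,40,0,0,0],[0,40,0,0,0],[0,40,0,0,0],[0,40,0,0,0],[0,40,0,0,0],[0,40,0,0,0]])

```text
t: 11.87
position: [0.5038, 0.1321, 0.2915]
orientation: [0.722, 0.692, 0.005, 0.005]
ft_force: [-0.1, -0.1, -0.9]
width: 0.0112
```

```bash
cat > slot.py <<'E'
from h import *
import sys
np.set_printoptions(precision=4,suppress=True)
P={n:bot.snapshot(n) for n in("wrist","scene","top")}
save(P["wrist"],sys.argv[1]); save(P["scene"],"s_"+sys.argv[1])
for n,p in P.items():
    X=cloud(p);ok=p["z_map"]>0
    g=cv2.cvtColor(p["color"],cv2.COLOR_RGB2HSV); h,s,v=[g[...,i].astype(int) for i in range(3)]
    o,_=ray(p,(0,0))
    vv,uu=np.mgrid[0:480,0:640]; T=np.array([at_h(p,(u,w),.12) for u,w in zip(uu.ravel(),vv.ravel())]).reshape(480,640,3)
    m=(np.abs(T[...,0]-.512)<.03)&(np.abs(T[...,1]-.209)<.045)&(X[...,2]<.125)
    lo=m&(v<70)
    k,l,st,c=cv2.connectedComponentsWithStats(lo.astype(np.uint8))
    if k>1:
        i=1+np.argmax(st[1:,4]); print(n,"dark@.12",st[i,4],rect(T,l==i))
    for q in("slot_mouth","slide_orange_mid"):
        for x in bot.mark_of(p,q)[:1]: print(n,q,np.round(x["point"],1),round(x["confidence"],2),at_h(p,x["point"],.12),unproj(p,x["point"]))
    m=ok&(X[...,2]>.2)&(X[...,0]>.45)&(X[...,0]<.57)&(h>=8)&(h<=20)&(s>120)
    if m.sum()>8: print(n,"orange",m.sum(),X[m].min(0),X[m].max(0))
togo((.513,.209),.25,-2.4)
E
python3 slot.py w6.png
```

```text
wrist dark@.12 2322 (array([513.2, 208.6]), array([51.3, 19.1]), 87.3)
wrist slot_mouth [319.7 100.3] 0.63 [0.5116 0.2098 0.12  ] [0.5138 0.2076 0.0106]
wrist slide_orange_mid [321.6 100.2] 0.26 [0.5128 0.2099 0.12  ] [0.5155 0.2075 0.0089]
wrist orange 7406 [0.4939 0.1168 0.2344] [0.5146 0.1617 0.3272]
scene dark@.12 110 (array([512.6, 209.1]), array([48.4, 11.3]), 87.8)
scene slot_mouth [438.6 252.1] 0.8 [0.51   0.2082 0.12  ] [0.5066 0.2094 0.1156]
scene slide_orange_mid [412.4 212. ] 0.97 [0.3887 0.1664 0.12  ] [0.5054 0.1344 0.2514]
scene orange 332 [0.4922 0.1038 0.2144] [0.5216 0.1606 0.3289]
top dark@.12 104 (array([514.5, 222. ]), array([16.9, 25. ]), 1.4)
top slide_orange_mid [218.9 220.7] 0.48 [0.5377 0.1618 0.12  ] [0.4145 0.0468 0.6751]
top orange 67 [0.4945 0.1061 0.2083] [0.5132 0.1217 0.2767]
t 12.32 pos [0.5038 0.1325 0.2914] yaw -2.3 F [-0.3  0.4 -1.7] w 0.0108 j6 0.3 -> shift [76.8  5.6 41.6] turn 0.1
```

View pics/w6.png

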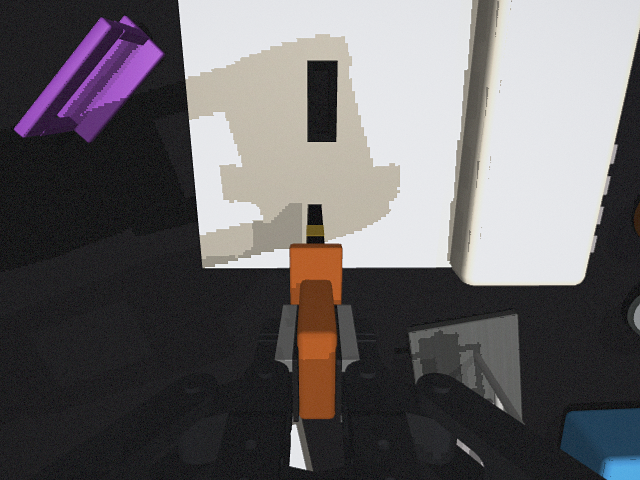

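The wrist view shows the slot's black mouth at (322,101). It measures 51x19 mm against 52x20, centre (0.5132, 0.2086), yaw about -2.6°. The slide's black foot is at (315,206). Next I'll measure where the foot is relative to the TCP.

```bash
python3 - <<'E'
from h import *
np.set_printoptions(precision=4,suppress=True)
s=bot.observe(); r=R.from_quat(s["orientation"]); print("tool z",r.apply([0,0,1]))
p=bot.snapshot("wrist"); g=cv2.cvtColor(p["color"],cv2.COLOR_RGB2HSV).astype(int); X=cloud(p)
for row in range(200,248,4):
    c=np.argwhere((g[row,285:345,2]<75)|((g[row,285:345,0]>20)&(g[row,285:345,0]<32)&(g[row,285:345,1]>150))).ravel()+285
    if len(c): 
        mid=(c[0]+c[-1])/2; w=unproj(p,(mid,row)); print(row,c[0],c[-1],w, (c[-1]-c[0]+1)*p["z_map"][row,int(mid)]/p["intrinsics"][0][0], "tool",r.inv().apply(w-s["position"])*1000)
m=(p["z_map"]>0)&(X[...,2]>.2)&(g[...,0]>=8)&(g[...,0]<=20)&(g[...,1]>120)
Y=r.inv().apply((X[m]-s["position"]))*1000
for a,b in((-36,-28),(-28,-20),(-10,0),(8,16),(14,30)):
    q=Y[(Y[:,2]>a)&(Y[:,2]<b)]
    if len(q)>10: print(a,b,len(q),np.percentile(q,1,0),np.percentile(q,99,0))
togo((.5132,.2086),.25,-2.5)
E
```

```text
tool z [ 0.0134 -0.0002 -0.9999]
204 320 320 [0.5083 0.1535 0.177 ] 0.0005875780082945458 tool [ 21.1143   2.1238 114.501 ]
208 308 321 [0.505  0.1536 0.186 ] 0.007947435769828237 tool [ 21.0998  -1.0728 105.4304]
212 308 321 [0.5049 0.1532 0.193 ] 0.00773691227700476 tool [20.6789 -1.0462 98.4342]
216 308 321 [0.5048 0.1538 0.203 ] 0.0074226652904351665 tool [21.2505 -1.0068 88.4033]
220 308 322 [0.505  0.1538 0.2106] 0.007704417056846756 tool [21.2721 -0.7208 80.8639]
224 308 322 [0.5049 0.1536 0.2169] 0.007497352030441283 tool [21.0707 -0.7033 74.505 ]
228 308 322 [0.5048 0.1535 0.2233] 0.007290958703665566 tool [20.968  -0.6859 68.2004]
232 307 323 [0.5048 0.1536 0.2299] 0.008013286988465146 tool [21.0944 -0.6674 61.5486]
236 307 323 [0.5047 0.1536 0.2358] 0.007795174655701115 tool [21.0756 -0.6512 55.6963]
240 307 323 [0.5046 0.1535 0.2409] 0.007604582297652135 tool [20.9252 -0.637  50.5363]
-28 -20 3001 [-13.8247  -5.4468 -22.375 ] [ 16.5425   5.5602 -20.0524]
-10 0 527 [11.2247 -5.9606 -9.931 ] [17.5259  6.2677 -0.1607]
8 16 297 [14.9653 -6.1222  8.2562] [17.4775  5.4529 15.8552]
14 30 2434 [  5.9803 -10.0951  14.5607] [29.151   9.3758 22.858 ]
t 12.37 pos [0.5037 0.1325 0.2915] yaw -2.3 F [ 0.  -0.1 -0.6] w 0.011 j6 0.3 -> shift [76.4  5.8 41.6] turn 0.2
```

Request:
arm_command(rows=[[0,15,1,0,0.2],[0,35,2,0,0.2],[0,55,3,0,0.2],[0,70,4,5,0.2],[0,75.3,4.5,20,0.2],[0,75.3,4.5,38,0.2],[0,75.3,4.5,50,0.2],[0,75.3,4.5,50,0.2],[0,75.3,4.5,50,0.2],[0,75.3,4.5,50,0.2]])

```text
t: 13.2
position: [0.5124, 0.2075, 0.2422]
orientation: [0.723, 0.691, 0.005, 0.005]
ft_force: [0.5, 0.1, -0.7]
width: 0.0112
```

```bash
python3 - <<'E'
from h import *
np.set_printoptions(precision=4,suppress=True)
p=bot.snapshot("wrist"); q=bot.snapshot("scene"); 
a=cv2.resize(p["color"][60:260,240:400],(400,500)); b=cv2.resize(q["color"][195:275,400:464],(400,500))
cv2.imwrite("pics/w7.png",np.hstack([a,b])[...,::-1])
togo((.5120,.2075),.183,-2.5)
E
```

```text
t 13.3 pos [0.5126 0.2076 0.2426] yaw -2.6 F [-0.8  1.  -2. ] w 0.0112 j6 0.43 -> shift [-0.2 -1.5 59.5] turn -0.1
```

View pics/w7.png

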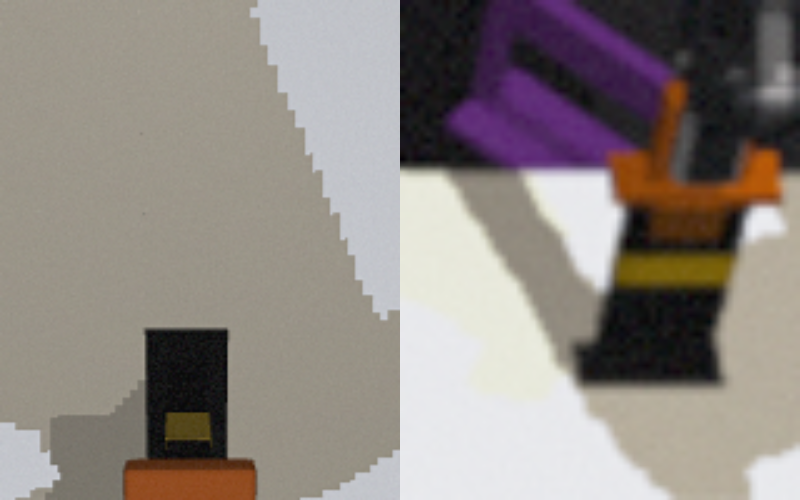

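The crops show the blade hanging over the mouth: wrist (145–228, 330), and a slight +x offset of about 0.7 mm that I'll correct. Descending in stages while watching the force.

Request:
arm_command(rows=[[0,-0.2,-0.9,0,0],[0,-0.2,-0.9,0,0],[0,-0.2,-1,4,0],[0,-0.2,-1,8,0],[0,-0.2,-1.1,12,0],[0,-0.2,-1.1,15,0],[0,-0.2,-1.2,18,0],[0,-0.2,-1.2,20,0],[0,-0.2,-1.2,20,0],[0,-0.2,-1.2,20,0]])

```text
t: 14.13
position: [0.5117, 0.2075, 0.2224]
orientation: [0.723, 0.691, 0.005, 0.005]
ft_force: [0.3, -0.0, -1.2]
width: 0.0113
```

```bash
cat > st.py <<'E'
from h import *
np.set_printoptions(precision=4,suppress=True)
p=bot.snapshot("wrist"); g=cv2.cvtColor(p["color"],cv2.COLOR_RGB2HSV).astype(int); X=cloud(p); s=bot.observe(); r=R.from_quat(s["orientation"])
h,S,V=g[...,0],g[...,1],g[...,2]
m=(p["z_map"]>0)&(np.abs(X[...,0]-.513)<.03)&(X[...,1]>.2)&(X[...,1]<.3)&(X[...,2]<.3)
b=m&(h>20)&(h<32)&(S>150); 
if b.sum()>5: print("band",b.sum(),X[b].min(0),X[b].max(0))
o=m&(h>=8)&(h<20)&(S>120)&(X[...,2]>.13); print("collar top z",np.percentile(X[o][:,2],[5,50,95]))
for row in range(180,262,5):
    c=np.argwhere((V[row]<75)&m[row]).ravel(); 
    if len(c) : print(row,c[0],c[-1],X[row,c[0]],X[row,(c[0]+c[-1])//2],X[row,c[-1]])
togo((.5118,.2075),.183,-2.5)
E
python3 st.py
```

```text
band 201 [0.5061 0.2115 0.113 ] [0.5429 0.2295 0.2671]
collar top z [0.2027 0.23   0.244 ]
200 298 333 [0.5041 0.2342 0.1189] [0.5136 0.2338 0.1191] [0.5235 0.2337 0.1206]
205 299 333 [0.5044 0.231  0.118 ] [0.514  0.2297 0.1144] [0.5235 0.2307 0.1203]
210 299 333 [0.5043 0.2283 0.1187] [0.5138 0.2287 0.1218] [0.5234 0.2277 0.1197]
215 299 333 [0.5041 0.2252 0.1182] [0.5137 0.2288 0.1324] [0.5233 0.225  0.1205]
220 299 333 [0.504  0.2226 0.1191] [0.5136 0.2285 0.1407] [0.5232 0.222  0.1204]
225 299 333 [0.5039 0.2201 0.1208] [0.5134 0.2286 0.1499] [0.5231 0.2192 0.1209]
230 298 332 [0.5031 0.2168 0.1195] [0.5129 0.2289 0.1588] [0.5225 0.2159 0.1197]
235 299 332 [0.5035 0.2138 0.1196] [0.5128 0.2289 0.1664] [0.5224 0.2129 0.1197]
240 299 332 [0.5033 0.2112 0.1209] [0.5127 0.2283 0.1717] [0.5223 0.2099 0.1198]
t 14.18 pos [0.5117 0.2075 0.2226] yaw -2.6 F [-0.2  0.6 -0.8] w 0.0112 j6 0.43 -> shift [-0.  -0.5 39.6] turn -0.1
```

No force with the foot 11 mm below the top. Blade centre y (0.2087) matches the mouth (0.2085). Continuing down.

Request:
arm_command(rows=[[0,0,0,2,0],[0,0,0,4,0],[0,0,-0.1,6,0],[0,0,-0.1,8,0],[0,0,-0.1,10,0],[0,0,-0.2,12,0],[0,0,-0.2,14,0],[0,0,-0.2,15,0],[0,0,-0.2,15,0],[0,0,-0.2,15,0]])

```text
t: 15.02
position: [0.5117, 0.2075, 0.2075]
orientation: [0.723, 0.691, 0.005, 0.005]
ft_force: [-0.2, 0.7, -1.4]
width: 0.0114
```

```bash
python3 - <<'E'
from h import *
togo((.5118,.2075),.183,-2.5); print(bot.observe()["ft_torque"])
E
```

```text
t 15.02 pos [0.5117 0.2075 0.2075] yaw -2.6 F [-0.2  0.7 -1.4] w 0.0114 j6 0.43 -> shift [-0.  -0.3 24.5] turn -0.1
[ 0.02090672 -0.01674109 -0.03156103]
```

Free in the narrow slot, with the foot 26 mm below the top. I'll lower most of the rest, then measure the band height from the pictures.

Request:
arm_command(rows=[[0,0,0,3,0],[0,0,0,6,0],[0,0,-0.1,9,0],[0,0,-0.1,12,0],[0,0,-0.2,15,0],[0,0,-0.2,18,0],[0,0,-0.3,20,0],[0,0,-0.3,21,0],[0,0,-0.3,21,0],[0,0,-0.3,21,0]])

```text
t: 15.85
position: [0.5118, 0.2076, 0.1865]
orientation: [0.723, 0.691, 0.005, 0.005]
ft_force: [0.5, 0.1, -0.8]
width: 0.011
```

```bash
python3 - <<'E'
from h import *
np.set_printoptions(precision=4,suppress=True)
P={n:bot.snapshot(n) for n in("wrist","scene","top")}
for n,p in P.items():
    X=cloud(p); g=cv2.cvtColor(p["color"],cv2.COLOR_RGB2HSV).astype(int);h,S,V=g[...,0],g[...,1],g[...,2]
    m=(p["z_map"]>0)&(np.abs(X[...,0]-.513)<.025)&(np.abs(X[...,1]-.2085)<.035)&(X[...,2]<.24)
    o=m&(h>=6)&(h<20)&(S>120)
    if o.sum()>10:
        z=X[o][:,2]; hi,e=np.histogram(z,np.arange(.14,.24,.002)); print(n,"orange z hist",[(round(a,3),int(c)) for a,c in zip(e,hi) if c>4])
    b=m&(h>20)&(h<34)&(S>110)
    if b.sum()>3: print(n,"band",b.sum(),np.percentile(X[b],[3,97],0))
    k=m&(V<75)&(X[...,2]>.124)
    if k.sum()>3: print(n,"black",k.sum(),np.percentile(X[k],[2,98],0))
a=cv2.resize(P["wrist"]["color"][120:320,240:400],(400,500)); b=cv2.resize(P["scene"]["color"][195:275,400:464],(400,500))
cv2.imwrite("pics/w8.png",np.hstack([a,b])[...,::-1])
togo((.5118,.2075),.183,-2.5)
E
```

```text
wrist orange z hist [(np.float64(0.14), 6), (np.float64(0.162), 43), (np.float64(0.164), 89), (np.float64(0.166), 1629), (np.float64(0.168), 579), (np.float64(0.17), 60), (np.float64(0.172), 79), (np.float64(0.174), 73), (np.float64(0.176), 77), (np.float64(0.178), 82), (np.float64(0.18), 88), (np.float64(0.182), 84), (np.float64(0.184), 98), (np.float64(0.186), 90), (np.float64(0.188), 100), (np.float64(0.19), 102), (np.float64(0.192), 111), (np.float64(0.194), 107), (np.float64(0.196), 119), (np.float64(0.198), 117), (np.float64(0.2), 134), (np.float64(0.202), 129), (np.float64(0.204), 185), (np.float64(0.206), 2642), (np.float64(0.208), 539), (np.float64(0.21), 5)]
wrist band 237 [[0.501  0.2138 0.1136]
 [0.5301 0.2292 0.2275]]
wrist black 13372 [[0.49   0.2    0.1668]
 [0.5374 0.228  0.2349]]
scene orange z hist [(np.float64(0.14), 5), (np.float64(0.142), 9), (np.float64(0.144), 7), (np.float64(0.146), 5), (np.float64(0.148), 7), (np.float64(0.15), 6), (np.float64(0.152), 10), (np.float64(0.154), 5), (np.float64(0.156), 9), (np.float64(0.164), 12), (np.float64(0.166), 37), (np.float64(0.168), 45), (np.float64(0.17), 22), (np.float64(0.172), 13), (np.float64(0.18), 6), (np.float64(0.204), 5)]
scene band 95 [[0.5118 0.1884 0.1142]
 [0.5185 0.2295 0.1332]]
scene black 180 [[0.4985 0.1879 0.1294]
 [0.532  0.2262 0.2378]]
top orange z hist [(np.float64(0.162), 5), (np.float64(0.164), 12), (np.float64(0.166), 30), (np.float64(0.168), 23), (np.float64(0.17), 8), (np.float64(0.206), 9)]
top band 27 [[0.5055 0.1858 0.1134]
 [0.5164 0.2136 0.1361]]
top black 20 [[0.5005 0.1876 0.1249]
 [0.5207 0.1987 0.2132]]
t 16.0 pos [0.5118 0.2075 0.1867] yaw -2.6 F [ 1.1  0.1 -0.9] w 0.0114 j6 0.43 -> shift [-0.1 -0.1  3.7] turn -0.1
```

View pics/w8.png

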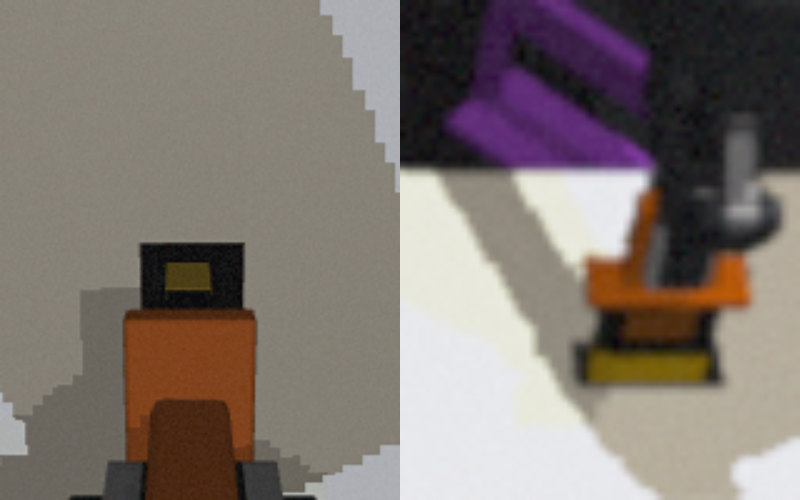

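The crops show the band sitting in the mouth with only its upper part visible. Two height estimates differ by about 3 mm, so I'll measure carefully, relative to the photometer top in the same pictures.

```bash
cat > bh.py <<'E'
from h import *
np.set_printoptions(precision=4,suppress=True)
def plane(p,uv,ax,val):
    o,d=ray(p,uv); return o+d*(val-o[ax])/d[ax]
W=[bot.snapshot("wrist") for _ in range(3)]; S=bot.snapshot("scene"); Tp=bot.snapshot("top")
p=W[-1]; X=np.mean([cloud(w) for w in W],0); g=cv2.cvtColor(p["color"],cv2.COLOR_RGB2HSV).astype(int);h,s,V=g[...,0],g[...,1],g[...,2]
m=(np.abs(X[...,0]-.513)<.012)&(X[...,1]>.17)&(X[...,1]<.24); o=m&(h>=6)&(h<20)&(s>120)
for a,b in((.158,.176),(.196,.22)):
    z=X[o][:,2]; z=z[(z>a)&(z<b)]; hi,e=np.histogram(z,40); print("wrist surf",round(e[hi.argmax()],4),np.median(z[abs(z-e[hi.argmax()])<.002]))
t=(abs(X[...,0]-.48)<.02)&(abs(X[...,1]-.24)<.03)&(X[...,2]<.13)&(X[...,2]>.11); t2=(abs(X[...,0]-.55)<.02)&(abs(X[...,1]-.24)<.03)&(X[...,2]<.13)&(X[...,2]>.11); print("wrist top z",np.median(X[t][:,2]),np.median(X[t2][:,2]))
# band rows in wrist: +y narrow face y=.2287
for c in range(308,325,4):
    r=np.argwhere((h[:,c]>20)&(h[:,c]<34)&(s[:,c]>110)&(np.arange(480)>200)&(np.arange(480)<260)).ravel()
    if len(r): print("wrist col",c,r[0],r[-1],"z top/bot",plane(p,(c,r[-1]+.5),1,.2287)[2],plane(p,(c,r[0]-.5),1,.2287)[2])
for n,P_ in(("scene",S),):
    Y=cloud(P_); g=cv2.cvtColor(P_["color"],cv2.COLOR_RGB2HSV).astype(int);h,s,V=g[...,0],g[...,1],g[...,2]
    k=(abs(Y[...,0]-.513)<.025)&(abs(Y[...,1]-.2085)<.035)&(h>20)&(h<34)&(s>90)&(np.arange(480)[:,None]>240)
    for c in range(430,450,3):
        r=np.argwhere(k[:,c]).ravel()
        if len(r): print("scene col",c,r[0],r[-1],"z top/bot",plane(P_,(c,r[0]-.5),0,.517)[2],plane(P_,(c,r[-1]+.5),0,.517)[2])
    t=(abs(Y[...,0]-.48)<.02)&(abs(Y[...,1]-.15)<.02);print("scene top z",np.median(Y[t][:,2]))
s=bot.observe(); print(R.from_quat(s["orientation"]).apply([0,0,1])); togo((.5118,.2075),.183,-2.5,s)
E
python3 bh.py
```

```text
wrist surf 0.1678 0.167781818664951
wrist surf 0.2075 0.20762515145574506
wrist top z 0.1199247041303743 0.11997869402218034
wrist col 308 222 235 z top/bot 0.12991815378724728 0.10736397448344065
wrist col 312 225 235 z top/bot 0.13019071945821242 0.1129150911571554
wrist col 316 225 235 z top/bot 0.13046258169968833 0.11323345166650767
wrist col 320 225 235 z top/bot 0.13073374323125095 0.11355092418957108
wrist col 324 229 235 z top/bot 0.13100420675847524 0.12041502298461015
scene col 430 251 255 z top/bot 0.1357948555997326 0.11769954020047235
scene col 433 251 255 z top/bot 0.13546431941020698 0.11736073417064263
scene col 436 251 255 z top/bot 0.13513361607924756 0.11702175492760292
scene col 439 251 255 z top/bot 0.13480274548004556 0.11668260233848726
scene col 442 251 255 z top/bot 0.1344717074856634 0.11634327627029384
scene col 445 250 255 z top/bot 0.13772041958370118 0.11600377658988514
scene col 448 251 255 z top/bot 0.1338091288029668 0.11566410316398712
scene top z 0.5598468041092179
[ 0.015   0.0004 -0.9999]
t 16.25 pos [0.5118 0.2075 0.1866] yaw -2.6 F [-0.1 -0.1 -1. ] w 0.0113 j6 0.43 -> shift [-0.  -0.1  3.6] turn -0.1
```

Three wrist-based measures agree: collar top 0.1678, grip top 0.2076, and band 0.113–0.1304, against a photometer top of 0.1199. The band's middle is about 1.7 mm too high, so I'll lower by that much.

Request:
arm_command(rows=[[0,0,0,0.5,0],[0,0,0,1,0],[0,0,0,1.4,0],[0,0,0,1.7,0],[0,0,0,1.7,0],[0,0,0,1.7,0],[0,0,0,1.7,0],[0,0,0,1.7,0],[0,0,0,1.7,0],[0,0,0,1.7,0]])

```text
t: 17.08
position: [0.5118, 0.2075, 0.1849]
orientation: [0.723, 0.691, 0.006, 0.005]
ft_force: [-1.0, 0.1, -1.0]
width: 0.0111
```

```bash
python3 bh.py; python3 - <<'E'
from h import *
np.set_printoptions(precision=4,suppress=True)
print(np.mean([bot.snapshot("top") is not None and bot.observe()["ft_force"] for _ in range(5)],0))
p=bot.snapshot("scene"); X=cloud(p); g=cv2.cvtColor(p["color"],cv2.COLOR_RGB2HSV).astype(int)
m=(p["z_map"]>0)&(X[...,0]>.57)&(X[...,0]<.72)&(X[...,1]>-.22)&(X[...,1]<0)&(X[...,2]>.1)&((g[...,0]<8)|(g[...,0]>172))&(g[...,1]>120)
print("cover strap",pca(X,m),X[m].min(0),X[m].max(0)); save(p,"s9.png")
E
```

```text
wrist surf 0.1658 0.16601607450376402
wrist surf 0.2056 0.20586157593203266
wrist top z 0.11991879265561568 0.11997627305110159
wrist col 308 225 236 z top/bot 0.12965985099710536 0.11090064569479077
wrist col 312 225 236 z top/bot 0.12992840968730418 0.1112195746491409
wrist col 316 225 236 z top/bot 0.13019628014545456 0.11153761292722586
wrist col 320 225 235 z top/bot 0.12903047956116087 0.11185476425494445
wrist col 324 229 237 z top/bot 0.13213983352511524 0.11871580048255848
scene col 430 251 255 z top/bot 0.1357948555997326 0.11769954020047235
scene col 433 251 255 z top/bot 0.13546431941020698 0.11736073417064263
scene col 436 251 255 z top/bot 0.13513361607924756 0.11702175492760292
scene col 439 252 256 z top/bot 0.13121042844761255 0.11301048027206018
scene col 442 251 255 z top/bot 0.1344717074856634 0.11634327627029384
scene col 445 252 256 z top/bot 0.13054491360677067 0.1123282693808565
scene col 448 252 255 z top/bot 0.1302119029807547 0.11566410316398712
scene top z 0.55833727876819
[ 0.015   0.0004 -0.9999]
t 17.33 pos [0.5118 0.2075 0.1849] yaw -2.6 F [-0.4 -0.4 -0.6] w 0.0112 j6 0.43 -> shift [-0.  -0.1  1.9] turn -0.1
[ 0.0298  0.3017 -1.0551]
cover strap (array([ 0.6441, -0.1095,  0.1757]), np.float64(8.410722893409238), 653) [ 0.6276 -0.167   0.1149] [ 0.6564 -0.054   0.1939]
```

View pics/s9.png

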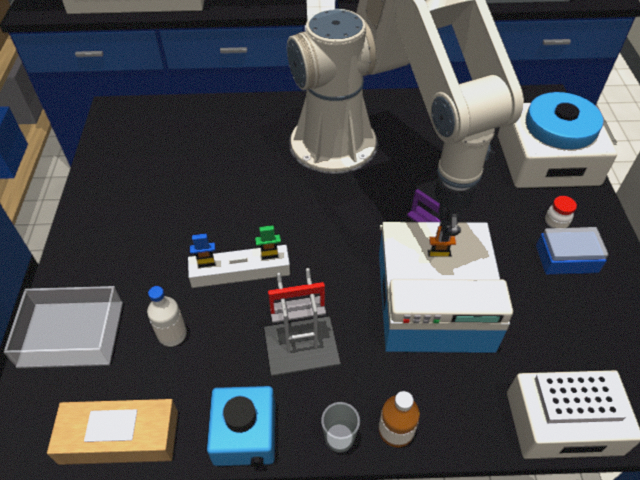

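The final scene view shows the cover on the hook at (297,300) and the orange slide in the slot at (441,243). Green, blue, bottle and purple copy stand undisturbed. Handing in.

```bash
python3 -c "
from plant import bot
print(bot.job_done())"
```

```text
the job is handed in; nothing more can be done
None
```

I hung the grey cover by its red handle on the twin hook. I then took the orange slide from the rack's middle pocket, lowered it through the slot and handed in at about 18 s, still gripping it.

- **Cover:** In the last picture it still hangs level on both prongs, with its strap at about (0.644, -0.110), yaw 8.4°.
- **Slide height:** The wrist camera puts the collar top at 0.1660 and the grip top at 0.2059, so the slide's centre is at 0.138 as required. The yellow band reads about 0.111–0.130 (middle about 0.1205) against a photometer top of 0.120.
- **Force:** The wrist shows only about the slide's own weight (-1.06 N down, sideways at most 0.3 N), so it is not pressing on the slot.
- **Left alone:** The green and blue slides, the bottle and the purple copy stand where they were.

**Disagreements:** The tool position when I gripped the slide suggested the slide was about 2–3 mm higher than the camera showed, and I trusted the camera. The scene camera's coarse view of the band (about 4 mm per pixel) read it a few mm higher than the wrist camera did.

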